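# Get the jam jar out from behind the shelf things

### The arm

A 6-joint arm with a two-finger parallel gripper is mounted at the origin on the work surface. World frame = base frame: x ahead of the robot, y to its left, z up, the work surface at z = 0. Lengths are in mm, angles in degrees, forces in N, time in s.
With the tool pointing down it reaches from about 300 to 850 mm from the base axis. Payload 4.2 kg.
Tool frame: the origin (TCP) lies midway between the tips of the shut fingers; the grasp point (between the pads) lies 19 mm behind it (pinch_z is the distance from the TCP to the grasp point, in mm); z points along the fingers, y is the line along which they close (so a half turn about z gives the same grasp; the last joint's range is limited). The gripper opens to 91 mm and grips with 3 to 60 N. Pads are 32 mm wide; open, the fingers measure 118 mm over their backs; the gripper's body (76 mm by 178 mm) begins 60 mm behind the grasp point.
Start: joints at [68.87, 18.312, 89.639, -0, 72.044, -1.146], TCP at [196.521, 540.391, 213.976] pointing down, gripper open.
Joint ranges: [-177.97, 177.97], [-48.28, 115.42], [12.27, 149.76], [-77.06, 257.06], [2.81, 150.46], [-146.56, 146.56]. Speed limits (degrees/s): [147.25, 147.25, 180, 180, 180, 180].

### API

Orientations are given as [roll, pitch, yaw] about the fixed x, y, z axes, in that order (R = Rz(yaw) Ry(pitch) Rx(roll)).
In Python, from workcell import * gives the robot as it stands.
- The arm moves only by the tool step_arm, never from a script. Its argument "steps" is a list of rows, each a list of 7 numbers: the turn, a rotation vector about the tool's x, y, z in degrees, then the shift along the tool's x, y, z in mm, then the opening, from 0 (shut) to 1 (fully open). In form: [[rx, ry, rz, x, y, z, hand], ...]. A call has exactly 8 rows; each row shifts and turns the commanded pose from where the row before left it, along the tool's axes as they then stand; what a row does not reach is not made up. A row lasts 1/8 s, in which the tool goes at most 62.5 mm and 10.7 degrees, less where a joint would pass 70% of its speed; a pose out of reach is approached as far as the arm can. A call is refused whole if a number of a shift passes 62.5 or a number of a turn 10.7, either way. A call with a gripper value outside its range is refused whole. The fingers move at their own pace and stop on an object; "force" is the grip in N (left out, the last holds). Time passes only in rows, so rows that do not move let the fingers close, or fill a call up. It gives the time, the measured TCP pose, the force, the opening and the grip force at its end, in the units of the state.
- state(): the state, without advancing time (a new reading comes with each control period).
- grab_frame(name): name is "scene" or "top" or "wrist"; returns a dict with "image" (420x560x3 uint8, blue, green, red), "fovy" (degrees; the focal length in pixels is half the picture's height over the tangent of half this angle, whatever the lens; pixels are square), "cx", "cy" (the principal point, pixels), "dist" ([k1, k2, p1, p2, k3] as OpenCV has them; the pictures are not rectified), "origin" and "rotation" of the camera in the world; the wrist camera has in their place "tool_from_camera" (4x4, takes a point from camera to tool coordinates, whose origin is the TCP and whose axes are the flange's). Camera axes: x right, y down, z forward; pixel columns grow to the right and rows downward; lengths in mm; the calibration is good to about 2 mm. A picture is of the moment at which its call begins: read the wrist's pose just before it. There is no depth.
- job_done(): hands the job in; it is judged then, once.
The state is a dict: "time_s": time; "qpos": joint angles; "qvel": joint speeds; "effort": joint torques, N m; "ee_pos": TCP position; "ee_rot": TCP orientation; "force": force on the tool from outside, world axes, zero at the start; "torque": the same for the moment, N m; "gripper_width": finger opening in mm; "gripper_force": force on a finger pad.
Only numpy, scipy, OpenCV 4.12 (cv2) and the standard library are available. Lean on these libraries where they do the work, as an engineer would, in place of code of your own. Each camera call takes 0.05 s, during which the arm holds its last target. There are 200 camera calls.

### The job

The little clamp-lid jar at the back of the low white shelf is wanted for hot jam: first move the funnel, the canister and the pepper mill that hem it in over onto the wooden board and stand them there, then set the jar gently in the middle of the grey trivet, and after that put the funnel, the canister and the mill back on the shelf, each standing just where it stood before. Keep everything upright and leave the kettle and the bowls alone.

Things in the scene. Friction and masses are not known exactly. Their poses are not given: they have to be found in the camera images.
- jar: Low squat glass jar with a greenish glass lid, orange seal and steel wire clamp, closed; about 300 g. Body 58 mm across, 72 mm high (wire 75). Origin at the centre of its underside, z up. The clamp sticks out to 36 mm from the axis at its own +x and the wire hinge to 35 mm at its own -x, so grip it across its own y, where it is 58 mm wide from 4 to 54 mm up.
- funnel: Plain steel funnel standing upside down on its mouth: mouth rim 80 mm across at the bottom, cone narrowing up to 78 mm height, then a straight spout 16 mm across from 78 to 138 mm height; about 140 g. Grip the spout. Origin at the centre of its underside, z up along its axis; round, its yaw does not matter.
- canister: Plain aluminium canister with a steel lid, a cylinder 62 mm across, the lid 64 mm across from 104 to 130 mm height; 130 mm high, about 280 g. Origin at the centre of its underside, z up; round, its yaw does not matter.
- mill: Dark wooden pepper mill, turned: foot 56 mm across, waist 36 mm at 50 to 70 mm height, shoulder 48 mm at 105 mm, head 44 mm across from 108 to 142 mm height, small steel nut on top to 150 mm; about 240 g. Origin at the centre of its underside, z up; round, its yaw does not matter.
- shelf: Low white wooden shelf, fixed, 210 mm (its x) by 290 mm (its y); origin at the centre of its underside on the table, top 35 mm above that. A rail 8 mm thick, 18 mm high stands along its far (+x) edge. At the start the jar stands mid-rail; funnel, canister and mill, in any arrangement, stand left, right and in front (-x) of it, 85 mm off between centres.
- board: Light wooden chopping board lying on the table, fixed, 180 mm (its x) by 300 mm (its y) and 18 mm thick, with a dark dot near one corner; empty side area. Origin at the centre of its underside; its top is 18 mm above.
- trivet: Round grey silicone trivet lying on the table, fixed, 100 mm across and 8 mm thick, with a small hanging loop. Origin at the centre of its underside; its top is 8 mm above.
- kettle: White enamel kettle with red lid and bail handle, loose, 140 mm across and 175 mm high, spout to its own +y reaching 110 mm from the axis; stands beyond the work at the far side of the table. Leave it alone. Origin at the centre of its underside.
- bowls: Stack of four plastic bowls, white and grey, nested as one loose piece, 126 mm across and 92 mm high; stands beyond the work at the far side of the table. Leave it alone. Origin at the centre of its underside.

How it is judged:
By the outcome, as a careful person would: the job done as asked, in the order asked, and still so for the second after the job is handed in, with the robot touching nothing.
It also fails if it takes over 149 s, if anything falls off the work surface, if the arm or the gripper's body presses on something with over 40 N, if the wrist force passes 120 N, or if a joint passes its speed limit or range.

## Working session

There is one attempt and no reset: what is moved stays moved. The work goes in short steps, Python scripts to look and compute and a tool call to move; the robot and the scene stay as the last step left them, time stands still between calls to the robot, and variables do not carry over. Pictures are saved under pics/ and viewed, at most 14 in all, crops included, and the job is handed in when it is done.

Besides the shell and the picture viewer there is one more tool, called after ">>>" as name([rows], argument=value, ...), one row to a line, values as JSON. step_arm: Moves the arm, as the interface text tells. Its arguments: {"type":"object","properties":{"steps":{"type":"array","items":{"type":"array","items":{"type":"number"}}},"force":{"type":"number"}},"required":["steps"]}

```bash
mkdir -p pics; ls; python3 - <<'E'
from workcell import *
import cv2
print(state())
for n in ("scene","top","wrist"):
    f=grab_frame(n); cv2.imwrite(f"pics/{n}0.png",f["image"])
    print(n,{k:v for k,v in f.items() if k!="image"})
E
```

```text
pics
{'time_s': 0.0, 'qpos': array([ 6.88683904e+01,  1.83529610e+01,  8.97048208e+01, -5.37242480e-04,
        7.20433419e+01, -1.14576988e+00]), 'qvel': array([-0.06502525, -0.03851585, -0.01576982, -0.02865165, -0.04575437,
        0.06306769]), 'effort': array([ 2.00644143e-03, -4.12451112e+01, -2.31977731e+01,  7.28337374e-02,
        4.57391236e-02, -1.35257110e-04]), 'ee_pos': array([196.35267169, 539.91599077, 213.11778337]), 'ee_rot': array([-1.79898886e+02, -1.51140308e-03,  1.60014325e+02]), 'force': array([ 0.90065043, -1.07041812,  0.03006434]), 'torque': array([-0.01805975,  0.04899405,  0.00314064]), 'gripper_force': 0.0, 'gripper_width': 91.56481737415237}
scene {'fovy': 48.37212367555715, 'cx': 274.2785303528382, 'cy': 214.85596174828416, 'dist': array([-0.04092984,  0.        ,  0.        ,  0.        ,  0.        ]), 'origin': array([1113.37048656, -148.22330297,  949.66994573]), 'rotation': array([-150.22790752,   -0.56133003,   74.54030261])}
top {'fovy': 46.496577410535664, 'cx': 275.85247178464726, 'cy': 197.04380965875256, 'dist': array([-0.06595392,  0.        ,  0.        ,  0.        ,  0.        ]), 'origin': array([ 355.66966146,  -15.69595675, 1255.12666377]), 'rotation': array([-1.67729938e+02,  1.01488577e-01, -8.85393704e+01])}
wrist {'fovy': 70.62010249276862, 'cx': 279.2740477861108, 'cy': 208.57418401597982, 'dist': array([-0.0659929,  0.       ,  0.       ,  0.       ,  0.       ]), 'tool_from_camera': array([[-1.02734854e-03, -9.61820083e-01, -2.73680604e-01,
         7.77624349e+01],
       [ 9.99999354e-01, -8.55126563e-04, -7.48573249e-04,
        -1.24631620e+00],
       [ 4.85961230e-04, -2.73681196e-01,  9.61820340e-01,
        -1.71113184e+02],
       [ 0.00000000e+00,  0.00000000e+00,  0.00000000e+00,
         1.00000000e+00]])}
```

View pics/scene0.png

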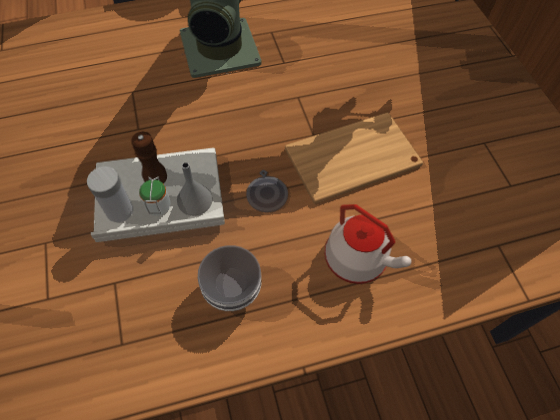

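View pics/top0.png

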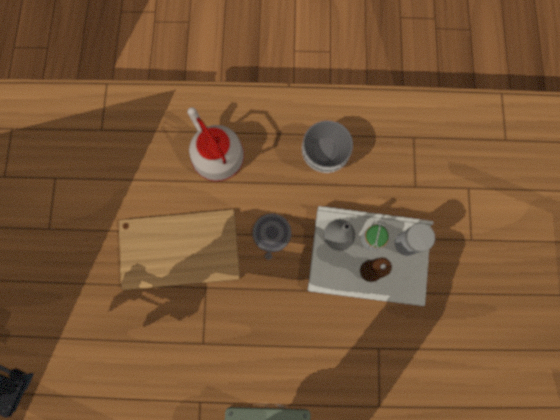

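The scene view shows the shelf at about (158,190) with the canister (108,190), mill (148,158), jar (152,192) and funnel (193,190). The trivet is at (267,193) and the board at (355,157). In the top view they sit at: shelf (370,255), funnel (340,235), jar (376,236), canister (418,238), mill (377,268), trivet (272,233), board (179,250). Next I'll enlarge the crops so I can pick features.

```bash
cat > h.py <<'E'
import numpy as np, cv2
from scipy.spatial.transform import Rotation as Rn
from workcell import *
def cam(f,st=None):
    h=f["image"].shape[0]; F=h/2/np.tan(np.radians(f["fovy"]/2))
    K=np.array([[F,0,f["cx"]],[0,F,f["cy"]],[0,0,1]])
    if "origin" in f: R=Rn.from_euler("xyz",f["rotation"],degrees=True).as_matrix(); o=f["origin"]
    else:
        T=f["tool_from_camera"]; Rt=Rn.from_euler("xyz",st["ee_rot"],degrees=True).as_matrix()
        R=Rt@T[:3,:3]; o=st["ee_pos"]+Rt@T[:3,3]
    return dict(K=K,d=np.array(f["dist"]),R=R,o=np.array(o))
def ray(c,p):
    u=cv2.undistortPoints(np.array(p,float).reshape(-1,1,2),c["K"],c["d"]).reshape(-1,2)
    v=np.c_[u,np.ones(len(u))]@c["R"].T
    return v/np.linalg.norm(v,axis=1,keepdims=True)
def plane(c,p,z):
    v=ray(c,p); return c["o"]+v*((z-c["o"][2])/v[:,2])[:,None]
def tri(cs,ps):
    A=np.zeros((3,3));b=np.zeros(3);L=[]
    for c,p in zip(cs,ps):
        v=ray(c,p)[0];P=np.eye(3)-np.outer(v,v);A+=P;b+=P@c["o"];L.append((P,c["o"]))
    x=np.linalg.solve(A,b); return x,[np.linalg.norm(P@(x-o)) for P,o in L]
def proj(c,X):
    rv=cv2.Rodrigues(c["R"].T)[0]; return cv2.projectPoints(np.array(X,float).reshape(-1,1,3),rv,-c["R"].T@c["o"],c["K"],c["d"])[0].reshape(-1,2)
E
python3 - <<'E'
from h import *
import pickle
cs={}
for n in ("scene","top"):
    f=grab_frame(n); cs[n]=cam(f)
    im=f["image"]
    b=(85,120,145,125) if n=="scene" else (300,200,145,110)
    x,y,w,h=b; cv2.imwrite(f"pics/{n}1.png",cv2.resize(im[y:y+h,x:x+w],None,fx=5,fy=5,interpolation=cv2.INTER_CUBIC)[:600])
    print(n, proj(cs[n],[[0,0,0]]))
    hsv=cv2.cvtColor(im,cv2.COLOR_BGR2HSV)
    print("board hsv",hsv[157,355] if n=="scene" else hsv[250,179],"shelf",hsv[222,130] if n=="scene" else hsv[290,340],"wood",hsv[100,300],"lid",hsv[190,152] if n=="scene" else hsv[236,376])
    g=cv2.inRange(hsv,(40,110,50),(75,255,255)); m=cv2.moments(g[120:320]); print("green",m["m10"]/m["m00"],m["m01"]/m["m00"]+120,m["m00"]/255)
    # shelf: low saturation bright
    s=cv2.inRange(hsv,(0,0,110),(179,60,255)); k=cv2.findContours(s,cv2.RETR_EXTERNAL,cv2.CHAIN_APPROX_SIMPLE)[0]
    for q in k:
        if cv2.contourArea(q)>1500: print("white",cv2.minAreaRect(q),cv2.approxPolyDP(cv2.convexHull(q),6,True).reshape(-1,2).tolist())
E
```

```text
scene [[219.11946643  47.58622475]]
board hsv [ 15 129 202] shelf [ 18  24 105] wood [ 13 155 130] lid [ 59 104 115]
green 152.41584158415841 188.8217821782178 303.0
white ((367.63873291015625, 256.7945251464844), (84.94046020507812, 49.92940139770508), 15.592811584472656) [[326, 248], [339, 223], [386, 236], [410, 263], [340, 275]]
white ((115.75942993164062, 186.11221313476562), (51.80270004272461, 56.236934661865234), 81.38435363769531) [[143, 202], [131, 210], [91, 189], [88, 175], [96, 163], [137, 157]]
top [[266.46234409 452.8197168 ]]
board hsv [ 17 122 165] shelf [ 23  28 155] wood [ 15 147 154] lid [ 50  72 117]
green 376.4651162790698 235.31395348837208 172.0
white ((371.16259765625, 255.58642578125), (120.06987762451172, 86.139892578125), 7.431407928466797) [[318, 207], [431, 221], [424, 304], [308, 290]]
```

View pics/scene1.png

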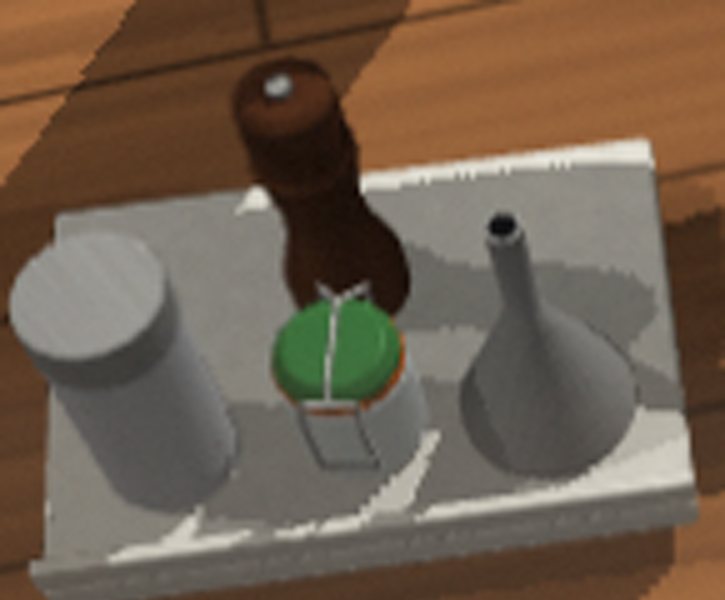

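View pics/top1.png

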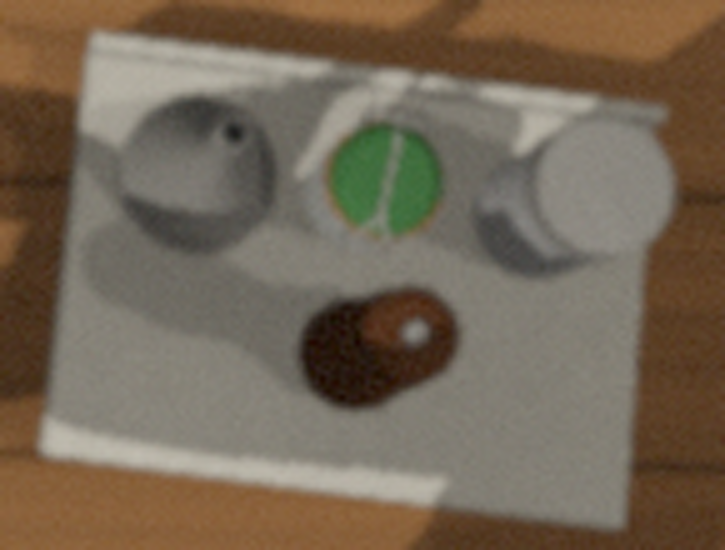

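The crops show these points in full-image pixels:

| Feature | Scene | Top |
|---|---|---|
| Funnel spout mouth | (185,165) | (346.5,226) |
| Canister lid | (103,179) | (421,237) |
| Mill nut | (140.5,137) | (383,266) |
| Jar lid | (152.5,190) | (377,235.5) |

The clamp wire runs roughly along world x. I'll triangulate from these.

```bash
cat > m.py <<'E'
from h import *
f={n:grab_frame(n) for n in ("scene","top")}; c={n:cam(f[n]) for n in f}
S=lambda x,y:[85+(x+.5)/5-.5,120+(y+.5)/5-.5]
T=lambda x,y:[300+(x+.5)/5-.5,200+(y+.5)/5-.5]
for n,a,b in (("spout",S(501,226),T(233,131)),("can",S(90,297),T(606,187)),("nut",S(278,85),T(415,331)),("jar",S(338,350),T(385,178)),
   ("wireA",S(338,298),T(378,230)),("shelf NL corner(-x,+y)",S(648,142),T(42,458)),("shelf -x-y",S(58,215),T(628,527)),("rail +x+y",S(692,487),T(92,35)),("rail +x -y",S(32,565),T(664,108))):
    x,e=tri([c["scene"],c["top"]],[a,b]); print(n,x.round(1),np.round(e,1))
im=f["top"]["image"];hsv=cv2.cvtColor(im,cv2.COLOR_BGR2HSV)
for n,z in (("top",35),):
    P=plane(c["top"],[T(42,458),T(628,527)],35); print("shelf front",P.round(1))
P=plane(c["top"],[T(92,35),T(664,108)],53); print("rail",P.round(1), np.degrees(np.arctan2(*(P[0]-P[1])[:2])))
for n in f:
    im=f[n]["image"];hsv=cv2.cvtColor(im,cv2.COLOR_BGR2HSV)
    s=cv2.inRange(hsv,(0,0,20),(179,75,140)); s=cv2.morphologyEx(s,cv2.MORPH_OPEN,np.ones((3,3)))
    for q in cv2.findContours(s,cv2.RETR_EXTERNAL,cv2.CHAIN_APPROX_NONE)[0]:
        (x,y),r=cv2.minEnclosingCircle(q)
        if 10<r<30 and cv2.contourArea(q)>300:
            e=cv2.fitEllipse(q); print(n,"disc",e,plane(c[n],[e[0]],8).round(1))
    b=cv2.inRange(hsv,(13,85,100),(22,140,255)) ; b=cv2.morphologyEx(b,cv2.MORPH_OPEN,np.ones((5,5)))
    q=max(cv2.findContours(b,cv2.RETR_EXTERNAL,cv2.CHAIN_APPROX_NONE)[0],key=cv2.contourArea); r=cv2.minAreaRect(q)
    print(n,"board",r,plane(c[n],cv2.boxPoints(r),18).round(0).tolist())
# by-eye board corners, top view, and trivet
P=plane(c["top"],[[119,220],[237,211],[240,279],[121,290]],18);print("board eye",P.round(1).tolist(),P.mean(0))
print("trivet eye",plane(c["top"],[[272,232]],8),plane(c["scene"],[[267,194]],8))
print("kettle,bowls",plane(c["top"],[[216,155],[327,150]],60))
top=f["top"]["image"][195:305,110:305]; cv2.imwrite("pics/bt.png",cv2.resize(top,None,fx=4,fy=4,interpolation=cv2.INTER_CUBIC))
E
python3 m.py
```

```text
spout [ 528.5 -166.8  175.9] [0.3 0.3]
can [ 509.  -336.4  162.5] [1.2 1.2]
nut [ 440.5 -244.3  186.4] [0.1 0.1]
jar [ 519.4 -248.7  102.7] [0.5 0.5]
wireA [ 494.2 -244.6  105. ] [0.5 0.5]
shelf NL corner(-x,+y) [386.3 -91.9  29.5] [0.2 0.2]
shelf -x-y [ 358.7 -378.4   35.3] [2.2 2.2]
rail +x+y [ 595.6 -113.4   50.5] [0. 0.]
rail +x -y [ 563.8 -397.6   59.2] [1.1 1.1]
shelf front [[ 386.1  -91.8   35. ]
 [ 358.6 -380.7   35. ]]
rail [[ 595.1 -113.2   53. ]
 [ 564.9 -400.7   53. ]] 6.001239867879049
scene disc ((266.6112976074219, 192.58029174804688), (37.70734405517578, 39.80961227416992), 107.250732421875) [[532.8   2.9   8. ]]
scene board ((352.091796875, 154.48056030273438), (63.20860290527344, 120.88737487792969), 70.4417495727539) [[414.0, 82.0, 18.0], [361.0, 415.0, 18.0], [556.0, 388.0, 18.0], [594.0, 81.0, 18.0]]
top disc ((10.194380760192871, 398.0899658203125), (16.022720336914062, 38.917232513427734), 31.319225311279297) [[101.6 637.2   8. ]]
top disc ((271.3377380371094, 233.46450805664062), (36.304443359375, 40.68502426147461), 8.963227272033691) [[530.7   2.6   8. ]]
top disc ((218.1689453125, 152.95709228515625), (44.482025146484375, 49.047122955322266), 15.003533363342285) [[743.2 150.3   8. ]]
top disc ((326.8318786621094, 145.20010375976562), (48.04558563232422, 51.30484390258789), 67.34920501708984) [[ 772.1 -139.3    8. ]]
top board ((177.33584594726562, 249.36212158203125), (71.55607604980469, 119.54886627197266), 85.03025817871094) [[556.0, 408.0, 18.0], [592.0, 101.0, 18.0], [410.0, 78.0, 18.0], [376.0, 376.0, 18.0]]
board eye [[553.7, 396.9, 18.0], [585.3, 92.5, 18.0], [412.3, 77.8, 18.0], [376.1, 375.9, 18.0]] [481.8653652  235.75000497  18.        ]
trivet eye [[534.53923689   0.98577843   8.        ]] [[536.9433546    2.78925245   8.        ]]
kettle,bowls [[ 721.48100772  148.67230913   60.        ]
 [ 741.87902067 -134.63552041   60.        ]]
```

View pics/bt.png

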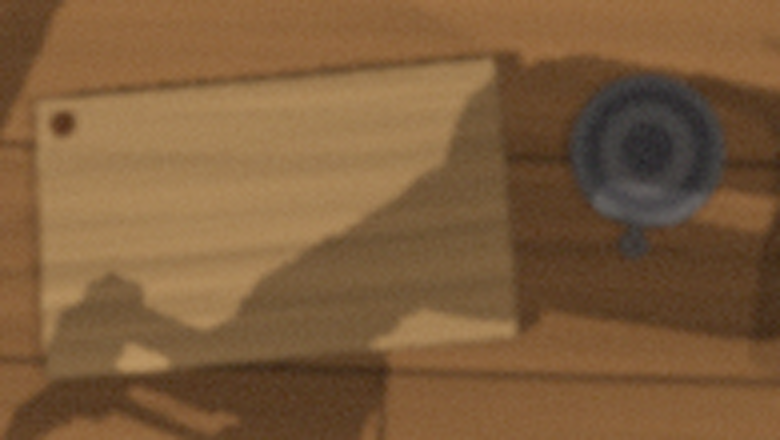

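The enlarged top crop shows the board with corners near (119,220), (234,210), (239,278) and (122,289) in full-image pixels. The trivet is at about (272,232.7), loop toward the robot. The shelf yaw is about -6°, so a tool yaw of 174° has the fingers closing along shelf y. I'm moving over the shelf for a closer look with the wrist camera.

>>> step_arm([
  [0,0,-7,0,0,-30,1],
  [0,0,-7,0,0,-30,1],
  [0,0,0,-25,-54,-5,1],
  [0,0,0,-25,-54,-5,1],
  [0,0,0,-25,-54,-5,1],
  [0,0,0,-25,-54,-5,1],
  [0,0,0,-25,-54,-5,1],
  [0,0,0,-25,-54,-5,1],
])

```text
time_s: 1.35
ee_pos: [312.1, 200.7, 304.3]
ee_rot: [180.0, 0.1, 174.1]
force: [1.4, -0.4, 1.1]
gripper_width: 91.6
gripper_force: 0.0
```

>>> step_arm([
  [0,0,0,-25,-54,0,1],
  [0,0,0,-25,-54,0,1],
  [0,0,0,-25,-54,0,1],
  [0,0,0,-25,-54,0,1],
  [0,0,0,-25,-54,0,1],
  [0,0,0,-25,-54,0,1],
  [0,0,0,-25,-54,0,1],
  [0,0,0,-25,-54,0,1],
])

```text
time_s: 2.35
ee_pos: [466.1, -250.0, 304.0]
ee_rot: [180.0, 0.0, 174.0]
force: [1.1, 0.3, 0.2]
gripper_width: 91.6
gripper_force: 0.0
```

```bash
cat > w.py <<'E'
import sys,pickle
from h import *
for _ in range(4): grab_frame("wrist")
s=state(); f=grab_frame("wrist"); n=sys.argv[1]
print(s["time_s"],s["ee_pos"].round(1),s["ee_rot"].round(2))
pickle.dump((f,dict(ee_pos=s["ee_pos"],ee_rot=s["ee_rot"])),open(n+".pkl","wb"))
cv2.imwrite(f"pics/{n}.png",cv2.resize(f["image"],(800,600),interpolation=cv2.INTER_CUBIC))
E
python3 w.py w1
```

```text
2.55 [ 465.6 -248.5  303.2] [ 1.7993e+02 -9.0000e-02  1.7391e+02]
```

View pics/w1.png

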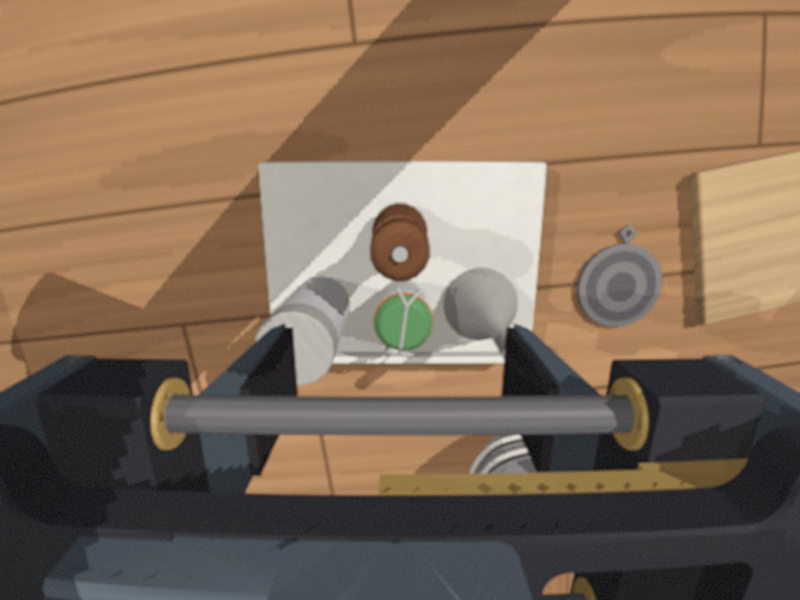

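The wrist view (800x600 px) shows the mill nut at (400,255), the jar lid at (404,321) and the shelf front corners at (261,163) and (546,162). The trivet is at (620,285), while the canister and the funnel spout are partly hidden by the fingers. I'll triangulate with the top camera.

```bash
cat > a.py <<'E'
from h import *
import pickle
f,s=pickle.load(open("w1.pkl","rb")); w=cam(f,s); t=cam(grab_frame("top")); sc=cam(grab_frame("scene"))
W=lambda x,y:[(x+.5)*.7-.5,(y+.5)*.7-.5]
T=lambda x,y:[300+(x+.5)/5-.5,200+(y+.5)/5-.5]
S=lambda x,y:[85+(x+.5)/5-.5,120+(y+.5)/5-.5]
hsv=cv2.cvtColor(f["image"],cv2.COLOR_BGR2HSV)
g=cv2.inRange(hsv,(40,80,30),(75,255,255));m=cv2.moments(g);gp=[m["m10"]/m["m00"],m["m01"]/m["m00"]];print("green",gp)
nut=W(400,255)
print("nut w",plane(w,[nut],185).round(1), "t",plane(t,[T(415,331)],185).round(1),"s",plane(sc,[S(278,85)],185).round(1))
print("jar w",plane(w,[gp],107).round(1),"t",plane(t,[T(385,178),[376.47,235.31]],107).round(1),"s",plane(sc,[S(338,350)],107).round(1))
for n,a,b,cc in (("nut",nut,T(415,331),S(278,85)),("jar",gp,T(385,178),S(338,350))): print(n,tri([w,t,sc],[a,b,cc]))
print("trivet w",plane(w,[W(620,285.5)],8),"t",plane(t,[[272,232.7]],8), tri([w,t],[W(620,285.5),[272,232.7]]))
print("shelf front w",plane(w,[W(261,163),W(546,162)],35).round(1))
sh=cv2.inRange(hsv,(0,0,0),(179,60,170));
print("jar wire w",plane(w,[W(408,302),W(402,345)],110).round(1))
print("board near edge w",plane(w,[W(697,174),W(706,324)],18).round(1))
print("trivet loop",plane(w,[W(628,233)],6))
E
python3 a.py
```

```text
green [282.03541666666666, 225.75625]
nut w [[ 438.7 -246.2  185. ]] t [[ 440.6 -244.7  185. ]] s [[ 439.3 -244.3  185. ]]
jar w [[ 515.1 -251.3  107. ]] t [[ 518.7 -248.4  107. ]
 [ 518.4 -248.1  107. ]] s [[ 522.5 -247.6  107. ]]
nut (array([ 439.5777708 , -245.09089692,  184.86776659]), [np.float64(1.3908042369978335), np.float64(1.112560132218092), np.float64(0.8004072696567144)])
jar (array([ 518.3477287 , -249.86671393,  100.32623661]), [np.float64(1.8708596629270613), np.float64(1.3141838145344578), np.float64(1.512867691988984)])
trivet w [[5.31546054e+02 2.92455182e-01 8.00000000e+00]] t [[532.72505995   0.93661367   8.        ]] (array([532.53842095,   1.10028194,   6.22954714]), [np.float64(0.4559461614436242), np.float64(0.45594616144355565)])
shelf front w [[ 356.9 -377.1   35. ]
 [ 386.4  -93.    35. ]]
jar wire w [[ 495.  -244.8  110. ]
 [ 535.6 -254.5  110. ]]
board near edge w [[412.8  78.5  18. ]
 [587.2 103.3  18. ]]
trivet loop [[471.69338127   8.82403306   6.        ]]
```

>>> step_arm([
  [0,0,0,9,0.7,20,1],
  [0,0,0,9,0,25,1],
  [0,0,0,8.8,0,30,1],
  [0,0,0,0,0,30,1],
  [0,0,0,0,0,25,1],
  [0,0,0,0,0,20,1],
  [0,0,0,0,0,10,1],
  [0,0,0,0,0,0,1],
], force=20)

```text
time_s: 3.7
ee_pos: [439.1, -243.7, 144.0]
ee_rot: [180.0, -0.0, 174.1]
force: [1.0, -0.5, 0.0]
gripper_width: 90.9
gripper_force: 0.0
```

>>> step_arm([
  [0,0,0,0,0,0,0.6],
  [0,0,0,0,0,0,0.55],
  [0,0,0,0,0,0,0.4],
  [0,0,0,0,0,0,0.4],
  [0,0,0,0,0,0,0.3],
  [0,0,0,0,0,0,0.3],
  [0,0,0,0,0,0,0.3],
  [0,0,0,0,0,0,0.3],
])

```text
time_s: 4.7
ee_pos: [439.2, -244.6, 144.0]
ee_rot: [-180.0, 0.0, 174.0]
force: [0.3, 0.2, 0.4]
gripper_width: 43.1
gripper_force: 20.0
```

>>> step_arm([
  [0,0,0,0,0,-10,0.3],
  [0,0,0,0,0,-20,0.3],
  [0,0,0,0,10,-20,0.3],
  [0,0,0,0,25,0,0.3],
  [0,0,0,0,40,0,0.3],
  [0,0,0,0,50,0,0.3],
  [0,0,0,0,50,0,0.3],
  [0,0,0,0,50,0,0.3],
])

```text
time_s: 5.7
ee_pos: [462.6, -19.0, 194.4]
ee_rot: [180.0, 0.0, 174.0]
force: [0.7, 0.2, -1.5]
gripper_width: 42.8
gripper_force: 20.0
```

>>> step_arm([
  [0,0,0,3.4,50,0,0.3],
  [0,0,0,3.4,50,0,0.3],
  [0,0,0,3.4,50,0,0.3],
  [0,0,0,3.4,50,0,0.3],
  [0,0,0,3.4,50,0,0.3],
  [0,0,0,3.4,45,0,0.3],
  [0,0,0,3.4,35,0,0.3],
  [0,0,0,3.4,20,0,0.3],
])

```text
time_s: 6.7
ee_pos: [471.8, 331.8, 193.9]
ee_rot: [-180.0, -0.0, 174.1]
force: [-0.5, -0.7, -2.1]
gripper_width: 42.9
gripper_force: 20.0
```

>>> step_arm([
  [0,0,0,0,0,10,0.3],
  [0,0,0,0,0,16,0.3],
  [0,0,0,0,0,16,0.3],
  [0,0,0,0,0,11,0.3],
  [0,0,0,0,0,7,0.3],
  [0,0,0,0,0,4,0.3],
  [0,0,0,0,0,2,0.3],
  [0,0,0,0,0,0,0.3],
])

```text
time_s: 7.7
ee_pos: [472.2, 330.4, 128.2]
ee_rot: [180.0, 0.0, 174.0]
force: [0.8, -1.0, -2.4]
gripper_width: 42.8
gripper_force: 20.0
```

>>> step_arm([
  [0,0,0,0,0,0.5,0.3],
  [0,0,0,0,0,0.5,0.3],
  [0,0,0,0,0,0.3,0.3],
  [0,0,0,0,0,0,0.3],
  [0,0,0,0,0,0,0.3],
  [0,0,0,0,0,0,0.3],
  [0,0,0,0,0,0,0.3],
  [0,0,0,0,0,0,0.3],
])

```text
time_s: 8.7
ee_pos: [472.3, 330.2, 126.9]
ee_rot: [180.0, 0.0, 174.0]
force: [0.1, -0.7, 2.5]
gripper_width: 43.1
gripper_force: 20.0
```

>>> step_arm([
  [0,0,0,0,0,0,0.6],
  [0,0,0,0,0,0,0.8],
  [0,0,0,0,0,-20,1],
  [0,0,0,0,0,-50,1],
  [0,0,0,0,0,-50,1],
  [0,0,0,0,0,-53,1],
  [0,0,0,-13,-40,0,1],
  [0,0,0,-13,-55,0,1],
])

```text
time_s: 9.7
ee_pos: [488.5, 232.9, 300.0]
ee_rot: [179.9, 0.1, 174.2]
force: [0.8, 0.7, -0.4]
gripper_width: 91.0
gripper_force: 0.0
```

>>> step_arm([
  [0,0,0,-13,-59,0,1],
  [0,0,0,-13,-59,0,1],
  [0,0,0,-13,-59,0,1],
  [0,0,0,-13,-59,0,1],
  [0,0,0,-13,-59,0,1],
  [0,0,0,-13,-59,0,1],
  [0,0,0,-14,-59,0,1],
  [0,0,0,-14,-59,0,1],
])

```text
time_s: 10.7
ee_pos: [544.3, -249.4, 299.5]
ee_rot: [180.0, 0.0, 174.0]
force: [0.4, 0.6, 0.2]
gripper_width: 91.1
gripper_force: 0.0
```

```bash
python3 w.py w2
```

```text
10.9 [ 544.  -248.1  298.8] [ 1.7993e+02 -7.0000e-02  1.7390e+02]
```

View pics/w2.png

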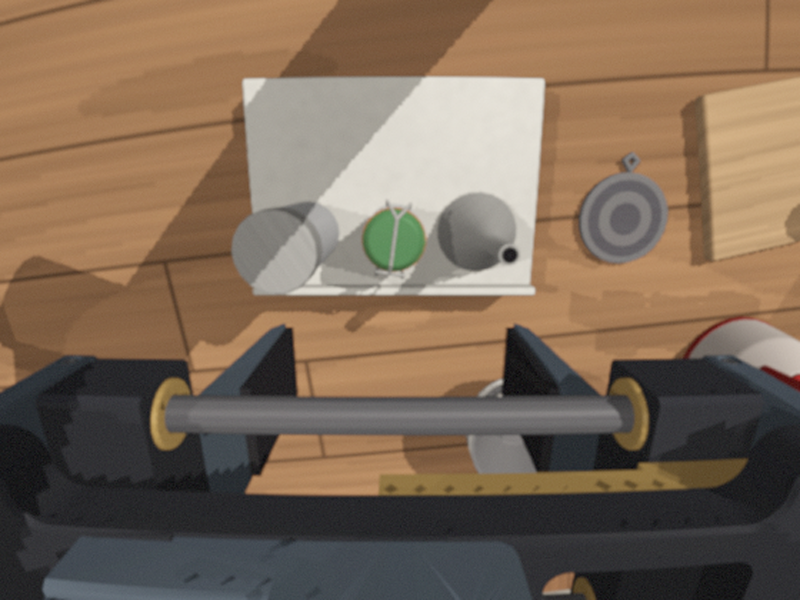

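This view is clear. In 800x600 px, the canister lid is centred at (278,251), the jar lid at (395,239), the spout mouth at (509,254) and the trivet at (624,217). The shelf front corners are at (244,79) and (545,79), and the rail ends at (253,292) and (535,291).

```bash
cat > a2.py <<'E'
from h import *
import pickle
f,s=pickle.load(open("w2.pkl","rb")); w=cam(f,s); f1,s1=pickle.load(open("w1.pkl","rb")); w1=cam(f1,s1); t=cam(grab_frame("top")); sc=cam(grab_frame("scene"))
W=lambda x,y:[(x+.5)*.7-.5,(y+.5)*.7-.5]
T=lambda x,y:[300+(x+.5)/5-.5,200+(y+.5)/5-.5]
S=lambda x,y:[85+(x+.5)/5-.5,120+(y+.5)/5-.5]
def g(f):
    m=cv2.moments(cv2.inRange(cv2.cvtColor(f["image"],cv2.COLOR_BGR2HSV),(40,80,30),(75,255,255)));return [m["m10"]/m["m00"],m["m01"]/m["m00"]]
print("spout w",plane(w,[W(509,254)],173).round(1),tri([w,t,sc],[W(509,254),T(233,131),S(501,226)]))
print("can w",plane(w,[W(278,251)],165).round(1),tri([w,t,sc],[W(278,251),T(606,187),S(90,297)]))
print("jar w",plane(w,[g(f)],107).round(1),tri([w,w1,t,sc],[g(f),g(f1),T(385,178),S(338,350)]))
print("trivet",plane(w,[W(623.5,217)],8),tri([w,w1,t],[W(623.5,217),W(620,285.5),[272,232.7]]))
print("shelf",plane(w,[W(244,79),W(545,79)],35).round(1),plane(w,[W(253,294),W(535,292)],53).round(1))
print("wire",plane(w,[W(398,212),W(391,268)],109).round(1))
E
python3 a2.py
```

```text
spout w [[ 526.  -168.7  173. ]] (array([ 527.24117526, -167.58436095,  173.37627199]), [np.float64(1.6874211829174701), np.float64(1.774597711772526), np.float64(0.7145681497994627)])
can w [[ 507.3 -334.3  165. ]] (array([ 508.44395441, -336.19046243,  161.5673618 ]), [np.float64(1.0607885109754818), np.float64(1.720571477539133), np.float64(0.7804869966741851)])
jar w [[ 516.7 -251.3  107. ]] (array([ 518.16239807, -250.30372324,  100.00220287]), [np.float64(1.2758809129184585), np.float64(1.3579322538699368), np.float64(1.6263347657343854), np.float64(1.9083493058568275)])
trivet [[5.30949406e+02 1.68123575e-01 8.00000000e+00]] (array([532.0060401 ,   0.96341631,   6.6448617 ]), [np.float64(0.8595332421659081), np.float64(0.053479492038583674), np.float64(0.9024214176024483)])
shelf [[ 356.9 -377.9   35. ]
 [ 387.9  -92.4   35. ]] [[ 563.3 -402.5   53. ]
 [ 592.4 -114.2   53. ]]
wire [[ 493.3 -244.7  109. ]
 [ 540.3 -256.   109. ]]
```

>>> step_arm([
  [0,0,0,8.8,-30,0,1],
  [0,0,0,8.8,-30,20,1],
  [0,0,0,8.8,-30.3,30,1],
  [0,0,0,0,0,30,1],
  [0,0,0,0,0,30,1],
  [0,0,0,0,0,28,1],
  [0,0,0,0,0,20,1],
  [0,0,0,0,0,10,1],
])

```text
time_s: 12.05
ee_pos: [508.6, -332.8, 130.9]
ee_rot: [180.0, -0.1, 174.1]
force: [0.8, 0.9, -0.3]
gripper_width: 91.2
gripper_force: 0.0
```

>>> step_arm([
  [0,0,0,0,0,0,0.8],
  [0,0,0,0,0,0,0.75],
  [0,0,0,0,0,0,0.7],
  [0,0,0,0,0,0,0.65],
  [0,0,0,0,0,0,0.6],
  [0,0,0,0,0,0,0.6],
  [0,0,0,0,0,0,0.6],
  [0,0,0,0,0,0,0.6],
])

```text
time_s: 13.05
ee_pos: [509.2, -335.3, 132.6]
ee_rot: [-179.9, 0.1, 174.0]
force: [0.1, -2.3, 6.1]
gripper_width: 63.4
gripper_force: 20.0
```

>>> step_arm([
  [0,0,0,0,0,0,0.6],
  [0,0,0,0,0,0,0.6],
  [0,0,0,0,0,-1,0.6],
  [0,0,0,0,0,-1,0.6],
  [0,0,0,0,0,-2,0.6],
  [0,0,0,0,0,-4,0.6],
  [0,0,0,0,0,-4,0.6],
  [0,0,0,0,0,0,0.6],
], force=25)

```text
time_s: 14.05
ee_pos: [508.8, -334.6, 144.1]
ee_rot: [-180.0, 0.0, 174.0]
force: [-0.4, -0.5, -3.4]
gripper_width: 63.0
gripper_force: 25.0
```

```bash
python3 - <<'E'
from h import *
for _ in range(3):
    s=state(); print({k:np.round(s[k],2).tolist() for k in ("time_s","ee_pos","ee_rot","force","torque","gripper_width")}); f=grab_frame("wrist")
f=grab_frame("scene"); cv2.imwrite("pics/s2.png",cv2.resize(f["image"][90:270,60:300],(800,600),interpolation=cv2.INTER_CUBIC))
E
```

```text
{'time_s': 14.05, 'ee_pos': [508.85, -334.57, 144.07], 'ee_rot': [-179.99, 0.05, 174.02], 'force': [-0.4, -0.46, -3.43], 'torque': [0.04, 0.04, 0.0], 'gripper_width': 63.01}
{'time_s': 14.1, 'ee_pos': [508.66, -334.51, 143.81], 'ee_rot': [-180.0, 0.02, 174.02], 'force': [0.09, 0.55, -3.52], 'torque': [0.06, -0.02, -0.02], 'gripper_width': 62.97}
{'time_s': 14.15, 'ee_pos': [508.54, -334.45, 143.64], 'ee_rot': [179.99, -0.0, 174.02], 'force': [0.06, 1.06, -3.69], 'torque': [0.06, 0.01, 0.02], 'gripper_width': 62.66}
```

View pics/s2.png

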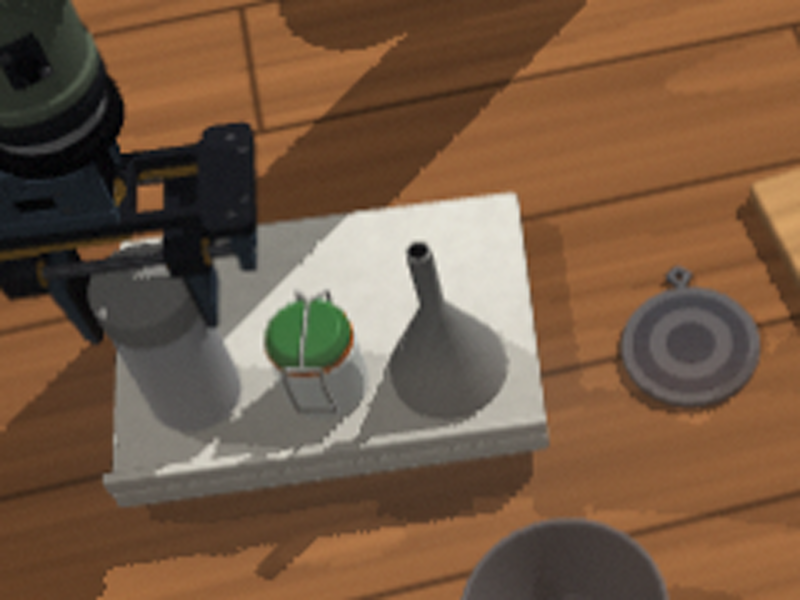

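The crop shows the canister held upright just above the shelf at (170,340), with the jar (310,340) and funnel (445,340) undisturbed. Next I carry it to the middle of the board.

>>> step_arm([
  [0,0,0,0,0,-20,0.6],
  [0,0,0,0,0,-40,0.6],
  [0,0,0,0,0,-50,0.6],
  [0,0,0,0,0,-36,0.6],
  [0,0,0,0,20,0,0.6],
  [0,0,0,0,35,0,0.6],
  [0,0,0,0,50,0,0.6],
  [0,0,0,0,50,0,0.6],
])

```text
time_s: 15.25
ee_pos: [523.5, -177.4, 287.0]
ee_rot: [179.9, -0.2, 174.0]
force: [0.7, -0.4, -2.5]
gripper_width: 62.9
gripper_force: 25.0
```

>>> step_arm([
  [0,0,0,11,50,0,0.6],
  [0,0,0,11,50,0,0.6],
  [0,0,0,11,50,0,0.6],
  [0,0,0,11,50,0,0.6],
  [0,0,0,11,50,0,0.6],
  [0,0,0,11,50,0,0.6],
  [0,0,0,10,45,0,0.6],
  [0,0,0,10,40,0,0.6],
])

```text
time_s: 16.25
ee_pos: [476.9, 213.6, 287.2]
ee_rot: [-179.9, -0.2, 174.1]
force: [0.4, -0.4, -2.7]
gripper_width: 62.9
gripper_force: 25.0
```

>>> step_arm([
  [0,0,0,0,20,0,0.6],
  [0,0,0,0,5,20,0.6],
  [0,0,0,0,0,35,0.6],
  [0,0,0,0,0,40,0.6],
  [0,0,0,0,0,35,0.6],
  [0,0,0,0,0,20,0.6],
  [0,0,0,0,0,10,0.6],
  [0,0,0,0,0,6,0.6],
])

```text
time_s: 17.25
ee_pos: [481.8, 236.2, 123.1]
ee_rot: [-180.0, -0.0, 174.0]
force: [0.4, -0.1, -2.2]
gripper_width: 63.3
gripper_force: 25.0
```

>>> step_arm([
  [0,0,0,0,0,3,0.6],
  [0,0,0,0,0,2,0.6],
  [0,0,0,0,0,1.5,0.6],
  [0,0,0,0,0,1,0.6],
  [0,0,0,0,0,0.5,0.6],
  [0,0,0,0,0,0,0.6],
  [0,0,0,0,0,0,0.6],
  [0,0,0,0,0,0,0.6],
])

```text
time_s: 18.25
ee_pos: [482.0, 236.4, 115.7]
ee_rot: [180.0, 0.0, 174.0]
force: [0.6, 0.5, -3.1]
gripper_width: 63.0
gripper_force: 25.0
```

>>> step_arm([
  [0,0,0,0,0,0.5,0.6],
  [0,0,0,0,0,0.5,0.6],
  [0,0,0,0,0,0.3,0.6],
  [0,0,0,0,0,0.3,0.6],
  [0,0,0,0,0,0,0.6],
  [0,0,0,0,0,0,0.6],
  [0,0,0,0,0,0,0.6],
  [0,0,0,0,0,0,0.6],
])

```text
time_s: 19.25
ee_pos: [482.5, 236.4, 115.6]
ee_rot: [180.0, 0.1, 174.0]
force: [-1.9, -2.0, 7.9]
gripper_width: 63.0
gripper_force: 25.0
```

>>> step_arm([
  [0,0,0,0,0,0,0.8],
  [0,0,0,0,0,0,1],
  [0,0,0,0,0,-20,1],
  [0,0,0,0,0,-50,1],
  [0,0,0,0,0,-50,1],
  [0,0,0,-10,-40,0,1],
  [0,0,0,-10,-50,0,1],
  [0,0,0,-10,-50,0,1],
])

```text
time_s: 20.25
ee_pos: [497.3, 92.9, 234.0]
ee_rot: [180.0, 0.0, 174.1]
force: [-0.3, -0.1, -0.1]
gripper_width: 91.4
gripper_force: 0.0
```

>>> step_arm([
  [0,0,0,-9.5,-50,0,0.6],
  [0,0,0,-9.5,-50,0,0.6],
  [0,0,0,-9.5,-50,0,0.6],
  [0,0,0,-9.5,-50,0,0.6],
  [0,0,0,-9.5,-40,0,0.6],
  [0,0,0,-9.2,-17.3,0,0.6],
  [0,0,0,0,0,0,0.6],
  [0,0,0,0,0,0,0.6],
])

```text
time_s: 21.25
ee_pos: [526.7, -166.5, 233.8]
ee_rot: [179.9, -0.0, 174.1]
force: [0.8, 1.7, 0.2]
gripper_width: 55.4
gripper_force: 0.0
```

>>> step_arm([
  [0,0,0,0,-1,15,0.6],
  [0,0,0,0,0,25,0.6],
  [0,0,0,0,0,25,0.6],
  [0,0,0,0,0,20,0.6],
  [0,0,0,0,0,12,0.6],
  [0,0,0,0,0,6,0.6],
  [0,0,0,0,0,0,0.5],
  [0,0,0,0,0,0,0.4],
], force=15)

```text
time_s: 22.25
ee_pos: [527.2, -168.9, 131.7]
ee_rot: [-180.0, 0.1, 174.0]
force: [0.1, 0.2, 0.6]
gripper_width: 38.1
gripper_force: 0.0
```

>>> step_arm([
  [0,0,0,0,0,0,0.3],
  [0,0,0,0,0,0,0.25],
  [0,0,0,0,0,0,0.2],
  [0,0,0,0,0,0,0.15],
  [0,0,0,0,0,0,0.1],
  [0,0,0,0,0,0,0.05],
  [0,0,0,0,0,0,0.05],
  [0,0,0,0,0,0,0.05],
])

```text
time_s: 23.25
ee_pos: [526.6, -168.7, 130.9]
ee_rot: [180.0, -0.0, 174.0]
force: [0.6, 0.6, -1.7]
gripper_width: 14.9
gripper_force: 15.0
```

>>> step_arm([
  [0,0,0,0,0,-10,0.05],
  [0,0,0,0,0,-25,0.05],
  [0,0,0,0,0,-25,0.05],
  [0,0,0,13.6,20,0,0.05],
  [0,0,0,13.6,35,0,0.05],
  [0,0,0,13.6,45,0,0.05],
  [0,0,0,13.6,45,0,0.05],
  [0,0,0,13.6,45,0,0.05],
])

```text
time_s: 24.25
ee_pos: [478.7, 28.5, 191.8]
ee_rot: [180.0, 0.1, 174.0]
force: [-0.3, -0.5, -1.3]
gripper_width: 15.2
gripper_force: 15.0
```

>>> step_arm([
  [0,0,0,0,45,0,0.05],
  [0,0,0,0,35,0,0.05],
  [0,0,0,0,25,0,0.05],
  [0,0,0,0,10,0,0.05],
  [0,0,0,0,0,20,0.05],
  [0,0,0,0,0,25,0.05],
  [0,0,0,0,0,18,0.05],
  [0,0,0,0,0,6,0.05],
])

```text
time_s: 25.25
ee_pos: [490.3, 140.8, 121.3]
ee_rot: [-179.9, -0.1, 174.0]
force: [-0.5, 0.2, -1.4]
gripper_width: 15.0
gripper_force: 15.0
```

>>> step_arm([
  [0,0,0,0,0,3,0.05],
  [0,0,0,0,0,2,0.05],
  [0,0,0,0,0,1,0.05],
  [0,0,0,0,0,1,0.05],
  [0,0,0,0,0,0.5,0.05],
  [0,0,0,0,0,0,0.05],
  [0,0,0,0,0,0,0.05],
  [0,0,0,0,0,0,0.05],
])

```text
time_s: 26.25
ee_pos: [490.9, 141.7, 114.6]
ee_rot: [180.0, 0.0, 174.0]
force: [-0.1, 1.3, -1.6]
gripper_width: 14.7
gripper_force: 15.0
```

>>> step_arm([
  [0,0,0,0,0,0.4,0.05],
  [0,0,0,0,0,0.3,0.05],
  [0,0,0,0,0,0.3,0.05],
  [0,0,0,0,0,0,0.05],
  [0,0,0,0,0,0,0.05],
  [0,0,0,0,0,0,0.05],
  [0,0,0,0,0,0,0.05],
  [0,0,0,0,0,0,0.05],
])

```text
time_s: 27.25
ee_pos: [490.9, 141.7, 113.8]
ee_rot: [180.0, 0.0, 174.0]
force: [-2.6, 0.7, 5.4]
gripper_width: 15.0
gripper_force: 15.0
```

>>> step_arm([
  [0,0,0,0,0,0,0.4],
  [0,0,0,0,0,0,0.5],
  [0,0,0,0,0,-20,0.5],
  [0,0,0,0,0,-55,0.6],
  [0,0,0,0,0,-55,1],
  [0,0,0,-9,-45,0,1],
  [0,0,0,-9,-50,0,1],
  [0,0,0,-9,-50,0,1],
])

```text
time_s: 28.25
ee_pos: [502.6, -6.8, 243.4]
ee_rot: [-180.0, 0.0, 174.1]
force: [0.8, -1.2, 0.1]
gripper_width: 89.8
gripper_force: 0.0
```

>>> step_arm([
  [0,0,0,-7,-50,0,1],
  [0,0,0,-7,-50,0,1],
  [0,0,0,-7,-50,0,1],
  [0,0,0,-7,-50,0,1],
  [0,0,0,-7,-30,0,1],
  [0,0,0,-6,-12.7,0,1],
  [0,0,7.5,0,0,0,1],
  [0,0,0,0,0,0,1],
])

```text
time_s: 29.25
ee_pos: [518.2, -250.4, 243.2]
ee_rot: [180.0, -0.0, 166.6]
force: [-0.1, -0.3, -0.2]
gripper_width: 91.2
gripper_force: 0.0
```

```bash
python3 w.py w3; python3 - <<'E'
from h import *
f=grab_frame("top"); cv2.imwrite("pics/t3.png",cv2.resize(f["image"][120:320,110:450],None,fx=2.3,fy=2.3,interpolation=cv2.INTER_CUBIC))
E
```

```text
29.45 [ 518.1 -250.4  243.6] [179.99   0.   166.64]
```

View pics/w3.png

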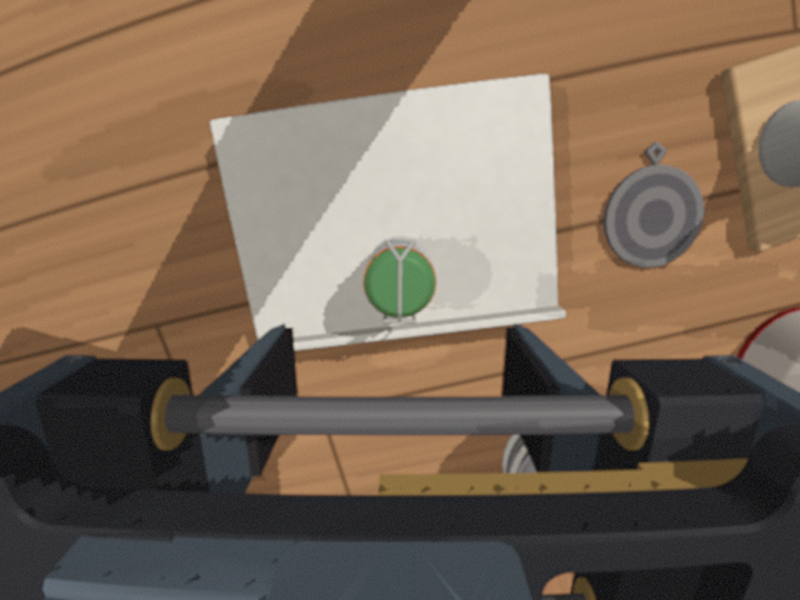

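View pics/t3.png

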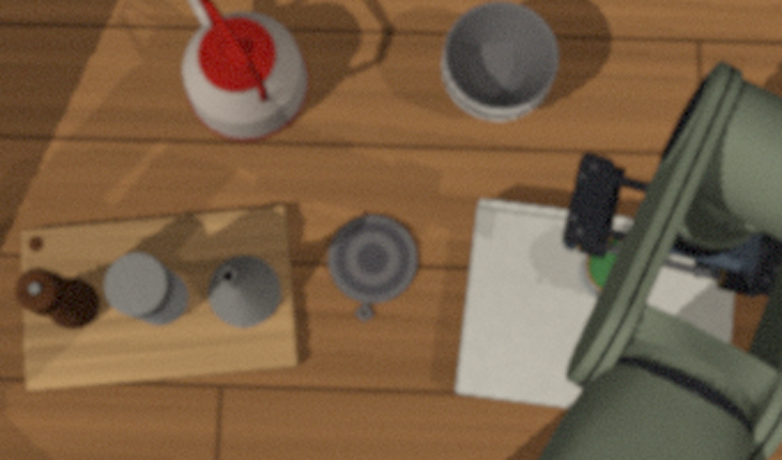

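On the board, the mill (72,302), canister (160,290) and funnel (245,290) all stand. In the wrist view the jar lid is centred at (400,281), midway between the fingers, and its wire is parallel to tool x. The trivet is at (654,217).

```bash
python3 - <<'E'
from h import *
import pickle
W=lambda x,y:[(x+.5)*.7-.5,(y+.5)*.7-.5]
w=[];P=[];G=[]
for n,tp in (("w1",(620,285.5)),("w2",(623.5,217)),("w3",(654.5,217))):
    f,s=pickle.load(open(n+".pkl","rb")); w.append(cam(f,s)); P.append(W(*tp))
    m=cv2.inRange(cv2.cvtColor(f["image"],cv2.COLOR_BGR2HSV),(40,80,30),(75,255,255)); (x,y),r=cv2.minEnclosingCircle(cv2.findNonZero(m)); G.append([x,y]); print(n,r,plane(w[-1],[[x,y]],106).round(1),plane(w[-1],[W(*tp)],8).round(1))
print(tri(w,P)); print(tri(w,G))
E
```

```text
w1 19.787799835205078 [[ 515.1 -251.   106. ]] [[5.315e+02 3.000e-01 8.000e+00]]
w2 21.39160919189453 [[ 516.6 -251.2  106. ]] [[5.309e+02 2.000e-01 8.000e+00]]
w3 24.251989364624023 [[ 515.5 -251.1  106. ]] [[ 5.324e+02 -1.000e-01  8.000e+00]]
(array([531.09713026,  -1.12158453,  10.328789  ]), [np.float64(0.3371925643548367), np.float64(0.47768569396478294), np.float64(0.7942619950618507)])
(array([ 517.38528458, -251.36523767,   99.09916142]), [np.float64(0.2108913874455245), np.float64(0.13684177176686957), np.float64(0.2585205432867471)])
```

>>> step_arm([
  [0,0,0,1.4,-0.8,20,1],
  [0,0,0,0,0,35,1],
  [0,0,0,0,0,40,1],
  [0,0,0,0,0,40,1],
  [0,0,0,0,0,30,1],
  [0,0,0,0,0,18,1],
  [0,0,0,0,0,10,1],
  [0,0,0,0,0,0,1],
], force=20)

```text
time_s: 30.55
ee_pos: [516.4, -251.4, 50.3]
ee_rot: [180.0, -0.0, 166.5]
force: [0.1, -0.2, -0.6]
gripper_width: 91.0
gripper_force: 0.0
```

>>> step_arm([
  [0,0,0,0,0,0,0.8],
  [0,0,0,0,0,0,0.72],
  [0,0,0,0,0,0,0.66],
  [0,0,0,0,0,0,0.6],
  [0,0,0,0,0,0,0.5],
  [0,0,0,0,0,0,0.5],
  [0,0,0,0,0,0,0.5],
  [0,0,0,0,0,0,0.5],
])

```text
time_s: 31.55
ee_pos: [516.7, -251.2, 50.9]
ee_rot: [180.0, 0.0, 166.5]
force: [-0.5, 3.7, 5.1]
gripper_width: 57.5
gripper_force: 20.0
```

>>> step_arm([
  [0,0,0,0,0,-5,0.5],
  [0,0,0,0,0,-20,0.5],
  [0,0,0,0,0,-35,0.5],
  [0,0,0,8.7,20,0,0.5],
  [0,0,0,8.7,35,0,0.5],
  [0,0,0,8.7,45,0,0.5],
  [0,0,0,8.7,45,0,0.5],
  [0,0,0,8.7,40,0,0.5],
])

```text
time_s: 32.55
ee_pos: [515.2, -58.9, 108.6]
ee_rot: [-180.0, -0.2, 166.6]
force: [0.4, 0.6, -2.8]
gripper_width: 58.0
gripper_force: 20.0
```

>>> step_arm([
  [0,0,0,0,35,0,0.5],
  [0,0,0,0,20,0,0.5],
  [0,0,0,0,8,0,0.5],
  [0,0,0,0,0,20,0.5],
  [0,0,0,0,0,25,0.5],
  [0,0,0,0,0,20,0.5],
  [0,0,0,0,0,10,0.5],
  [0,0,0,0,0,4,0.5],
])

```text
time_s: 33.55
ee_pos: [531.8, -0.7, 31.1]
ee_rot: [-180.0, -0.0, 166.5]
force: [-0.3, -0.3, -2.3]
gripper_width: 57.7
gripper_force: 20.0
```

>>> step_arm([
  [0,0,0,0,0,2,0.5],
  [0,0,0,0,0,1.5,0.5],
  [0,0,0,0,0,1,0.5],
  [0,0,0,0,0,1,0.5],
  [0,0,0,0,0,0.5,0.5],
  [0,0,0,0,0,0.3,0.5],
  [0,0,0,0,0,0,0.5],
  [0,0,0,0,0,0,0.5],
])

```text
time_s: 34.55
ee_pos: [532.1, -0.2, 25.3]
ee_rot: [180.0, 0.0, 166.5]
force: [-1.3, 1.1, -2.8]
gripper_width: 57.4
gripper_force: 20.0
```

>>> step_arm([
  [0,0,0,0,0,0.4,0.5],
  [0,0,0,0,0,0.4,0.5],
  [0,0,0,0,0,0.3,0.5],
  [0,0,0,0,0,0.3,0.5],
  [0,0,0,0,0,0,0.5],
  [0,0,0,0,0,0,0.5],
  [0,0,0,0,0,0,0.5],
  [0,0,0,0,0,0,0.5],
])

```text
time_s: 35.55
ee_pos: [532.0, -0.2, 24.0]
ee_rot: [180.0, 0.0, 166.5]
force: [-1.3, 0.2, 0.9]
gripper_width: 57.5
gripper_force: 20.0
```

>>> step_arm([
  [0,0,0,0,0,0.2,0.5],
  [0,0,0,0,0,0,0.65],
  [0,0,0,0,0,0,0.75],
  [0,0,0,0,0,0,0.9],
  [0,0,0,0,0,0,1],
  [0,0,0,0,0,-20,1],
  [0,0,0,0,0,-40,1],
  [0,0,0,0,0,-50,1],
])

```text
time_s: 36.55
ee_pos: [531.3, -0.2, 133.9]
ee_rot: [-180.0, -0.1, 166.5]
force: [1.5, 0.1, 0.1]
gripper_width: 90.9
gripper_force: 0.0
```

>>> step_arm([
  [0,0,-7.5,0,0,-50,1],
  [0,0,0,0,0,-50,1],
  [0,0,0,0,0,-10,1],
  [0,0,0,0,0,0,1],
  [0,0,0,0,0,0,1],
  [0,0,0,0,0,0,1],
  [0,0,0,0,0,0,1],
  [0,0,0,0,0,0,1],
])

```text
time_s: 37.55
ee_pos: [531.9, -0.2, 243.2]
ee_rot: [-180.0, -0.0, 174.0]
force: [0.4, -0.4, 0.6]
gripper_width: 91.5
gripper_force: 0.0
```

```bash
python3 w.py w4
```

```text
37.75 [ 5.321e+02 -2.000e-01  2.436e+02] [179.99   0.   174.01]
```

View pics/w4.png

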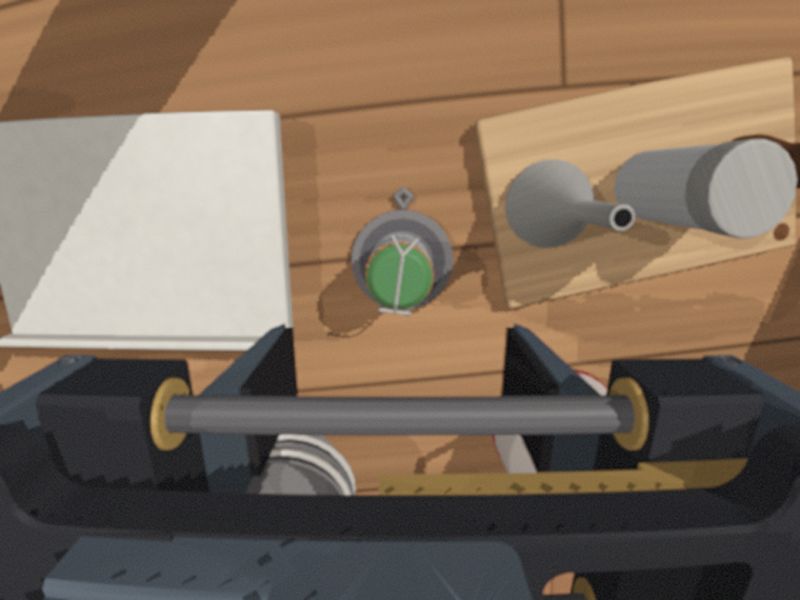

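The jar stands upright on the trivet: lid centred at (400,273), trivet rim spanning about x 352–452 and y 210–310. I'll check the centring by rays.

```bash
python3 - <<'E'
from h import *
import pickle
W=lambda x,y:[(x+.5)*.7-.5,(y+.5)*.7-.5]
f,s=pickle.load(open("w4.pkl","rb")); c=cam(f,s)
m=cv2.inRange(cv2.cvtColor(f["image"],cv2.COLOR_BGR2HSV),(40,80,30),(75,255,255)); (x,y),r=cv2.minEnclosingCircle(cv2.findNonZero(m))
print("lid",plane(c,[[x,y]]*2,72).round(1)[0],"trivet L,R,T edges",plane(c,[W(352,260),W(453,260),W(402,210)],8).round(1).tolist())
E
```

```text
lid [532.7  -1.7  72. ] trivet L,R,T edges [[526.1, -47.2, 8.0], [536.4, 50.7, 8.0], [483.5, 6.3, 8.0]]
```

>>> step_arm([
  [0,0,0,13.9,34.2,0,0.6],
  [0,0,0,13.9,34.2,0,0.6],
  [0,0,0,14,34.2,0,0.6],
  [0,0,0,14,34.2,0,0.6],
  [0,0,0,0,0,0,0.6],
  [0,0,0,0,0,30,0.6],
  [0,0,0,0,0,35,0.6],
  [0,0,0,0,0,30,0.6],
], force=15)

```text
time_s: 38.8
ee_pos: [490.9, 140.7, 147.6]
ee_rot: [-180.0, 0.0, 174.0]
force: [-0.2, -0.2, 0.5]
gripper_width: 54.7
gripper_force: 0.0
```

>>> step_arm([
  [0,0,0,0,0,20,0.6],
  [0,0,0,0,0,10,0.6],
  [0,0,0,0,0,4.5,0.6],
  [0,0,0,0,0,0,0.6],
  [0,0,0,0,0,0,0.6],
  [0,0,0,0,0,0,0.5],
  [0,0,0,0,0,0,0.4],
  [0,0,0,0,0,0,0.35],
])

```text
time_s: 39.8
ee_pos: [490.8, 141.7, 114.3]
ee_rot: [180.0, 0.0, 174.0]
force: [0.2, 0.3, -0.6]
gripper_width: 32.3
gripper_force: 0.0
```

>>> step_arm([
  [0,0,0,0,0,0,0.2],
  [0,0,0,0,0,0,0.15],
  [0,0,0,0,0,0,0.1],
  [0,0,0,0,0,0,0.05],
  [0,0,0,0,0,0,0.05],
  [0,0,0,0,0,-10,0.05],
  [0,0,0,0,0,-30,0.05],
  [0,0,0,0,0,-40,0.05],
])

```text
time_s: 40.8
ee_pos: [490.1, 141.4, 194.6]
ee_rot: [-179.9, -0.1, 174.0]
force: [1.6, 0.0, -2.0]
gripper_width: 15.2
gripper_force: 15.0
```

>>> step_arm([
  [0,0,0,0,0,-40,0.05],
  [0,0,0,0,-20,-20,0.05],
  [0,0,0,-11,-35,0,0.05],
  [0,0,0,-11,-45,0,0.05],
  [0,0,0,-11,-45,0,0.05],
  [0,0,0,-11,-45,0,0.05],
  [0,0,0,-12,-45,0,0.05],
  [0,0,0,-12.3,-35,0,0.05],
])

```text
time_s: 41.8
ee_pos: [530.3, -135.9, 254.6]
ee_rot: [-180.0, 0.0, 174.0]
force: [0.7, 0.3, -1.5]
gripper_width: 15.0
gripper_force: 15.0
```

>>> step_arm([
  [0,0,0,0,-20,0,0.05],
  [0,0,0,0,-14.5,15,0.05],
  [0,0,0,0,0,30,0.05],
  [0,0,0,0,0,30,0.05],
  [0,0,0,0,0,25,0.05],
  [0,0,0,0,0,12,0.05],
  [0,0,0,0,0,4,0.05],
  [0,0,0,0,0,0,0.05],
])

```text
time_s: 42.8
ee_pos: [527.3, -168.2, 138.6]
ee_rot: [-180.0, 0.0, 174.0]
force: [0.6, 0.2, -1.8]
gripper_width: 15.2
gripper_force: 15.0
```

>>> step_arm([
  [0,0,0,0,0,3,0.05],
  [0,0,0,0,0,2,0.05],
  [0,0,0,0,0,1,0.05],
  [0,0,0,0,0,0.6,0.05],
  [0,0,0,0,0,0.4,0.05],
  [0,0,0,0,0,0.3,0.05],
  [0,0,0,0,0,0,0.05],
  [0,0,0,0,0,0,0.05],
])

```text
time_s: 43.8
ee_pos: [527.0, -168.3, 131.1]
ee_rot: [180.0, 0.0, 174.0]
force: [-0.8, 0.4, 1.4]
gripper_width: 14.9
gripper_force: 15.0
```

>>> step_arm([
  [0,0,0,0,0,0,0.3],
  [0,0,0,0,0,0,0.5],
  [0,0,0,0,0,-20,0.5],
  [0,0,0,0,0,-40,0.6],
  [0,0,0,0,0,-50,1],
  [0,0,0,12,40,0,1],
  [0,0,0,12,50,0,1],
  [0,0,0,12,50,0,1],
])

```text
time_s: 44.8
ee_pos: [505.6, -24.1, 241.0]
ee_rot: [180.0, 0.0, 174.0]
force: [0.5, 0.2, -0.5]
gripper_width: 90.3
gripper_force: 0.0
```

>>> step_arm([
  [0,0,0,10,50,0,1],
  [0,0,0,10,50,0,1],
  [0,0,0,10,50,0,1],
  [0,0,0,10,50,0,1],
  [0,0,0,10.8,40,0,1],
  [0,0,0,0,17.8,0,1],
  [0,0,0,0,0,20,1],
  [0,0,0,0,0,30,1],
])

```text
time_s: 45.8
ee_pos: [483.2, 236.4, 191.0]
ee_rot: [180.0, 0.2, 174.0]
force: [-0.3, 0.0, -0.4]
gripper_width: 91.5
gripper_force: 0.0
```

>>> step_arm([
  [0,0,0,0,0,30,1],
  [0,0,0,0,0,25,1],
  [0,0,0,0,0,12,1],
  [0,0,0,0,0,6,1],
  [0,0,0,0,0,3,1],
  [0,0,0,0,0,0,1],
  [0,0,0,0,0,0,1],
  [0,0,0,0,0,0,0.85],
], force=25)

```text
time_s: 46.8
ee_pos: [482.3, 236.5, 115.3]
ee_rot: [180.0, 0.0, 174.0]
force: [0.4, 0.2, 0.5]
gripper_width: 84.1
gripper_force: 0.0
```

Close and lift.

>>> step_arm([
  [0,0,0,0,0,0,0.75],
  [0,0,0,0,0,0,0.7],
  [0,0,0,0,0,0,0.65],
  [0,0,0,0,0,0,0.6],
  [0,0,0,0,0,0,0.6],
  [0,0,0,0,0,0,0.6],
  [0,0,0,0,0,-2,0.6],
  [0,0,0,0,0,-10,0.6],
])

```text
time_s: 47.8
ee_pos: [481.3, 236.4, 126.1]
ee_rot: [-180.0, -0.1, 174.0]
force: [0.4, -0.2, -2.6]
gripper_width: 62.9
gripper_force: 25.0
```

>>> step_arm([
  [0,0,0,0,0,-30,0.6],
  [0,0,0,0,0,-50,0.6],
  [0,0,0,0,0,-50,0.6],
  [0,0,0,0,0,-34,0.6],
  [0,0,0,0,-20,0,0.6],
  [0,0,0,0,-35,0,0.6],
  [0,0,0,0,-50,0,0.6],
  [0,0,0,0,-50,0,0.6],
])

```text
time_s: 48.8
ee_pos: [464.1, 79.9, 288.7]
ee_rot: [-179.9, -0.2, 174.0]
force: [0.7, -0.0, -3.7]
gripper_width: 63.1
gripper_force: 25.0
```

>>> step_arm([
  [0,0,0,-10.8,-50,0,0.6],
  [0,0,0,-10.8,-50,0,0.6],
  [0,0,0,-10.8,-50,0,0.6],
  [0,0,0,-10.8,-50,0,0.6],
  [0,0,0,-10.8,-50,0,0.6],
  [0,0,0,-10.8,-50,0,0.6],
  [0,0,0,-10.8,-50,0,0.6],
  [0,0,0,-10.8,-35,0,0.6],
])

```text
time_s: 49.8
ee_pos: [509.7, -312.0, 288.2]
ee_rot: [179.9, -0.3, 173.9]
force: [0.7, 0.9, -3.4]
gripper_width: 63.3
gripper_force: 25.0
```

>>> step_arm([
  [0,0,0,0,-18,0,0.6],
  [0,0,0,0,-7.5,10,0.6],
  [0,0,0,0,0,30,0.6],
  [0,0,0,0,0,40,0.6],
  [0,0,0,0,0,35,0.6],
  [0,0,0,0,0,22,0.6],
  [0,0,0,0,0,11,0.6],
  [0,0,0,0,0,4,0.6],
])

```text
time_s: 50.8
ee_pos: [508.8, -334.2, 138.4]
ee_rot: [180.0, -0.0, 174.1]
force: [0.5, 0.1, -2.9]
gripper_width: 62.6
gripper_force: 25.0
```

>>> step_arm([
  [0,0,0,0,0,2,0.6],
  [0,0,0,0,0,1.2,0.6],
  [0,0,0,0,0,0.8,0.6],
  [0,0,0,0,0,0.5,0.6],
  [0,0,0,0,0,0.3,0.6],
  [0,0,0,0,0,0,0.6],
  [0,0,0,0,0,0,0.6],
  [0,0,0,0,0,0,0.6],
])

```text
time_s: 51.8
ee_pos: [509.1, -335.0, 134.0]
ee_rot: [180.0, 0.0, 174.0]
force: [-0.2, -0.5, -2.3]
gripper_width: 63.0
gripper_force: 25.0
```

>>> step_arm([
  [0,0,0,0,0,0.5,0.6],
  [0,0,0,0,0,0.4,0.6],
  [0,0,0,0,0,0.3,0.6],
  [0,0,0,0,0,0.2,0.6],
  [0,0,0,0,0,0,0.6],
  [0,0,0,0,0,0,0.6],
  [0,0,0,0,0,0,0.6],
  [0,0,0,0,0,0,0.6],
])

```text
time_s: 52.8
ee_pos: [509.1, -335.0, 132.6]
ee_rot: [180.0, 0.0, 174.0]
force: [-0.5, 0.9, -3.2]
gripper_width: 63.0
gripper_force: 25.0
```

>>> step_arm([
  [0,0,0,0,0,0.4,0.6],
  [0,0,0,0,0,0.4,0.6],
  [0,0,0,0,0,0.3,0.6],
  [0,0,0,0,0,0,0.6],
  [0,0,0,0,0,0,0.6],
  [0,0,0,0,0,0,0.6],
  [0,0,0,0,0,0,0.6],
  [0,0,0,0,0,0,0.6],
])

```text
time_s: 53.8
ee_pos: [509.3, -335.1, 131.9]
ee_rot: [-180.0, 0.0, 174.0]
force: [-0.9, 0.8, 3.4]
gripper_width: 63.2
gripper_force: 25.0
```

>>> step_arm([
  [0,0,0,0,0,0,0.8],
  [0,0,0,0,0,0,1],
  [0,0,0,0,0,-20,1],
  [0,0,0,0,0,-50,1],
  [0,0,0,0,0,-55,1],
  [0,0,0,8,40,0,1],
  [0,0,0,8,50,0,1],
  [0,0,0,8,55,0,1],
])

```text
time_s: 54.8
ee_pos: [500.2, -187.3, 256.4]
ee_rot: [180.0, 0.0, 173.9]
force: [0.7, 1.4, -0.1]
gripper_width: 91.3
gripper_force: 0.0
```

>>> step_arm([
  [0,0,0,10,58,0,1],
  [0,0,0,10,58,0,1],
  [0,0,0,10,58,0,1],
  [0,0,0,10,58,0,1],
  [0,0,0,10,58,0,1],
  [0,0,0,10,58,0,1],
  [0,0,0,10,58,0,1],
  [0,0,0,10,58,0,1],
])

```text
time_s: 55.8
ee_pos: [468.9, 283.4, 256.5]
ee_rot: [180.0, 0.0, 174.0]
force: [1.8, 0.0, 0.1]
gripper_width: 91.2
gripper_force: 0.0
```

>>> step_arm([
  [0,0,0,2.2,35,0,1],
  [0,0,0,0,13.7,0,1],
  [0,0,0,0,0,0,1],
  [0,0,0,0,0,0,1],
  [0,0,0,0,0,20,1],
  [0,0,0,0,0,30,1],
  [0,0,0,0,0,20,1],
  [0,0,0,0,0,0,1],
], force=20)

```text
time_s: 56.8
ee_pos: [471.4, 328.3, 185.5]
ee_rot: [-179.9, -0.1, 173.9]
force: [0.4, -0.5, 0.1]
gripper_width: 91.1
gripper_force: 0.0
```

>>> step_arm([
  [0,0,0,0,0,18,1],
  [0,0,0,0,0,18,1],
  [0,0,0,0,0,12,1],
  [0,0,0,0,0,7,1],
  [0,0,0,0,0,3,1],
  [0,0,0,0,0,0,1],
  [0,0,0,0,0,0,1],
  [0,0,0,0,0,0,1],
])

```text
time_s: 57.8
ee_pos: [472.2, 330.3, 128.9]
ee_rot: [180.0, 0.0, 174.0]
force: [0.7, 0.4, 0.3]
gripper_width: 91.3
gripper_force: 0.0
```

>>> step_arm([
  [0,0,0,0,0,1,1],
  [0,0,0,0,0,0.7,0.8],
  [0,0,0,0,0,0,0.6],
  [0,0,0,0,0,0,0.5],
  [0,0,0,0,0,0,0.4],
  [0,0,0,0,0,0,0.3],
  [0,0,0,0,0,0,0.3],
  [0,0,0,0,0,0,0.3],
])

```text
time_s: 58.8
ee_pos: [472.1, 330.1, 126.9]
ee_rot: [-180.0, 0.0, 174.0]
force: [-1.0, -0.3, 0.7]
gripper_width: 43.3
gripper_force: 20.0
```

>>> step_arm([
  [0,0,0,0,0,-5,0.3],
  [0,0,0,0,0,-25,0.3],
  [0,0,0,0,0,-40,0.3],
  [0,0,0,0,-15,-30,0.3],
  [0,0,0,0,-30,0,0.3],
  [0,0,0,0,-45,0,0.3],
  [0,0,0,0,-50,0,0.3],
  [0,0,0,0,-50,0,0.3],
])

```text
time_s: 59.8
ee_pos: [451.8, 139.8, 226.9]
ee_rot: [180.0, 0.0, 174.1]
force: [-0.7, -0.4, -0.9]
gripper_width: 43.0
gripper_force: 20.0
```

>>> step_arm([
  [0,0,0,-3.4,-50,0,0.3],
  [0,0,0,-3.4,-50,0,0.3],
  [0,0,0,-3.4,-50,0,0.3],
  [0,0,0,-3.4,-50,0,0.3],
  [0,0,0,-3.4,-50,0,0.3],
  [0,0,0,-3.4,-50,0,0.3],
  [0,0,0,-3.4,-40,0,0.3],
  [0,0,0,-3.3,-30,0,0.3],
])

```text
time_s: 60.8
ee_pos: [440.2, -231.3, 226.8]
ee_rot: [180.0, 0.0, 173.9]
force: [-0.7, -0.1, -1.5]
gripper_width: 43.0
gripper_force: 20.0
```

>>> step_arm([
  [0,0,0,0,-15.1,0,0.3],
  [0,0,0,0,0,0,0.3],
  [0,0,0,0,0,15,0.3],
  [0,0,0,0,0,25,0.3],
  [0,0,0,0,0,20,0.3],
  [0,0,0,0,0,10,0.3],
  [0,0,0,0,0,5,0.3],
  [0,0,0,0,0,0,0.3],
])

```text
time_s: 61.8
ee_pos: [439.2, -244.4, 151.9]
ee_rot: [180.0, 0.0, 174.0]
force: [0.2, -0.1, -2.4]
gripper_width: 43.0
gripper_force: 20.0
```

Contact expected at about 144.

>>> step_arm([
  [0,0,0,0,0,3,0.3],
  [0,0,0,0,0,2,0.3],
  [0,0,0,0,0,1.2,0.3],
  [0,0,0,0,0,0.8,0.3],
  [0,0,0,0,0,0.5,0.3],
  [0,0,0,0,0,0.3,0.3],
  [0,0,0,0,0,0,0.3],
  [0,0,0,0,0,0,0.3],
])

```text
time_s: 62.8
ee_pos: [439.1, -244.6, 144.0]
ee_rot: [180.0, 0.0, 174.0]
force: [-0.3, -0.4, -2.6]
gripper_width: 43.3
gripper_force: 20.0
```

>>> step_arm([
  [0,0,0,0,0,0.4,0.3],
  [0,0,0,0,0,0.3,0.3],
  [0,0,0,0,0,0.2,0.3],
  [0,0,0,0,0,0,0.3],
  [0,0,0,0,0,0,0.3],
  [0,0,0,0,0,0,0.3],
  [0,0,0,0,0,0,0.3],
  [0,0,0,0,0,0,0.3],
])

```text
time_s: 63.8
ee_pos: [439.4, -244.8, 143.8]
ee_rot: [-180.0, 0.1, 174.0]
force: [-0.8, 0.4, 5.2]
gripper_width: 42.9
gripper_force: 20.0
```

>>> step_arm([
  [0,0,0,0,0,0,0.6],
  [0,0,0,0,0,0,0.8],
  [0,0,0,0,0,-20,1],
  [0,0,0,0,0,-45,1],
  [0,0,0,0,0,-50,1],
  [0,0,0,0,0,-45,1],
  [0,0,0,0,45,0,1],
  [0,0,0,5,55,0,1],
])

```text
time_s: 64.8
ee_pos: [444.9, -144.2, 303.2]
ee_rot: [180.0, 0.1, 173.9]
force: [0.5, 0.4, -0.5]
gripper_width: 91.0
gripper_force: 0.0
```

>>> step_arm([
  [0,0,0,8,55,0,1],
  [0,0,0,8,55,0,1],
  [0,0,0,8,55,0,1],
  [0,0,0,8,55,0,1],
  [0,0,0,8,55,0,1],
  [0,0,0,8,55,0,1],
  [0,0,0,8,55,0,1],
  [0,0,0,8,45,0,1],
])

```text
time_s: 65.8
ee_pos: [425.2, 291.7, 302.7]
ee_rot: [-180.0, -0.0, 174.1]
force: [-0.0, -1.2, 1.0]
gripper_width: 91.4
gripper_force: 0.0
```

```bash
python3 - <<'E'
from h import *
ref={n:cv2.imread(f"pics/{n}0.png") for n in ("scene","top")}
out=[]
for n,(x,y,w,h) in (("scene",(85,115,200,130)),("top",(240,190,200,120))):
    im=grab_frame(n)["image"]; a=im[y:y+h,x:x+w]; b=ref[n][y:y+h,x:x+w]
    out.append(np.hstack([cv2.resize(q,(400,2*h),interpolation=cv2.INTER_CUBIC) for q in (a,b)]))
    # local shift of each item by template match
    boxes={"scene":dict(can=(90,165,45,62),mill=(130,130,40,50),fun=(172,158,46,60)),"top":dict(can=(390,222,48,36),mill=(356,252,40,34),fun=(320,215,40,38))}[n]
    for k,(u,v,p,q) in boxes.items():
        r=cv2.matchTemplate(im[v-8:v+q+8,u-8:u+p+8],ref[n][v:v+q,u:u+p],cv2.TM_CCOEFF_NORMED); _,m,_,l=cv2.minMaxLoc(r); print(n,k,l[0]-8,l[1]-8,round(m,3))
cv2.imwrite("pics/fin.png",np.vstack(out))
E
```

```text
scene can 0 -2 0.455
scene mill 0 0 0.885
scene fun 0 0 0.774
top can 5 -3 0.417
top mill 0 0 0.92
top fun 0 -1 0.721
```

View pics/fin.png

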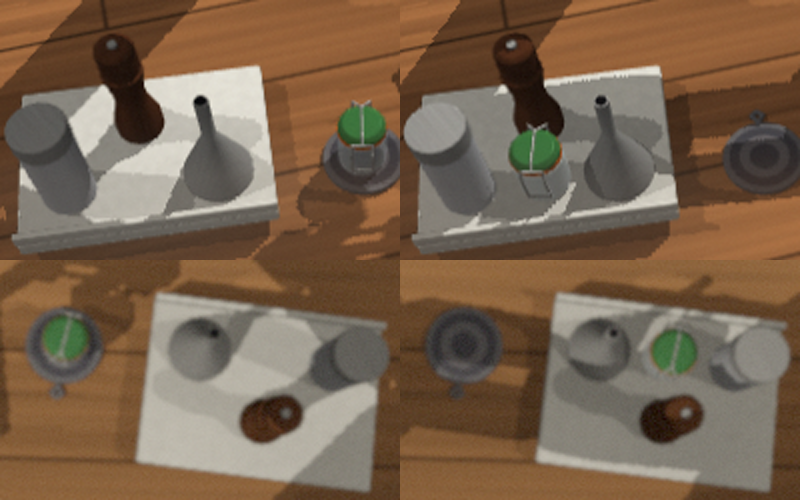

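In the final comparison (now on the left, start on the right), the mill and funnel match their start pixels and the canister's lid is in the same place to within about 1 px. The shadow has changed, which explains the poor canister template match. The jar stands in the middle of the trivet, so I'm handing in.

```bash
python3 -c "
from workcell import *
print(job_done())"
```

```text
the job is handed in; nothing more can be done
None
```

The job is handed in at about 66 s of the 149 s: the jar stands on the trivet within roughly 3 mm of its centre, and the funnel, canister and mill are back upright on the shelf within about 1–2 mm of where they stood, by the cameras.

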